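# Open the oil tin for refilling

## Robot

A 6-joint arm with a two-finger parallel gripper is mounted at the origin on a cart in front of the work surface, level with it; the furniture and walls round the work are solid. World frame = base frame: x ahead of the robot, y to its left, z up, the work surface at z = 0. Lengths are in m, angles in rad, forces in N, time in s.
With the tool pointing down it reaches from about 0.425 to 0.95 m from the base axis. Payload 3.5 kg.
Tool frame: the origin (TCP) lies midway between the tips of the shut fingers; the grasp point (between the pads) lies 19 mm behind it; z points along the fingers, y is the line along which they close (so a half turn about z gives the same grasp; the last joint's range is limited). The gripper opens to 85 mm and grips with 20 to 120 N. Pads are 22 mm wide; open, the fingers measure 114 mm over their backs; the gripper's body (76 mm by 85 mm) begins 54 mm behind the grasp point. The pads swing forward as they close: fully open they stand 13 mm farther back than shut.
Start: joints at [-1.399, 0.286, 1.577, -0, 1.279, -0.15], TCP at [0.214, -0.64, 0.231] pointing down, gripper open.
Joint ranges: [-2.77, 2.77], [-0.9, 2.22], [0.21, 2.48], [-1.53, 4.67], [0.24, 2.81], [-2.84, 2.84]. Speed limits (rad/s): [2.79, 2.79, 3.14, 3.14, 3.14, 3.14].

## Interface

Orientations are given as a unit quaternion [x, y, z, w].
In Python, from plant import get_state, read_camera, ctrl gives the robot as it stands.
- The arm moves only by the shell command python3 -m crank 'ROWS' [FORCE]. ROWS is JSON, a list of rows, each a list of 3 entries, a list of its own where there are three numbers: the shift along the tool's x, y, z in mm, then the turn about the tool's z in degrees, then the closure in counts, from 0 (fully open) to 255 (shut). In form: [[[tx, ty, tz], yaw, claw], ...]. A call has 1 to 10 rows; each row is the pose to reach, as a shift and turn from the pose commanded when the call began, along the tool's axes at that moment; what a row does not reach only later rows make up. A row lasts 1/10 s, in which the tool goes at most 50 mm and 8.59 degrees, less where a joint would pass 70% of its speed; a pose out of reach is approached as far as the arm can. A call with a gripper value outside its range is refused whole. The fingers move at their own pace and stop on an object; FORCE is the grip in N (left out, the last holds). Time passes only in rows, so rows that repeat a pose let the fingers close. It gives the time, the measured TCP pose, the force, the opening and the grip force at its end, in the units of the state.
- get_state(): the state, without advancing time (a new reading comes with each control period).
- read_camera(name): name is "scene" or "top" or "wrist"; returns a dict with "frame" (400x640x3 uint8, blue, green, red), "range_z" (400x640 float32, m along the optical axis (not along the pixel's ray), 0 where there is no reading), "vfov" (degrees; the focal length in pixels is half the picture's height over the tangent of half this angle, whatever the lens; pixels are square), "cx", "cy" (the principal point, pixels), "origin" and "orientation" of the camera in the world. Camera axes: x right, y down, z forward; pixel columns grow to the right and rows downward; lengths in m; the calibration is good to about 2 mm. A picture is of the moment at which its call begins.
- ctrl.sign_off(): hands the job in; it is judged then, once.
The state is a dict: "time": time; "qpos": joint angles; "dq": joint speeds; "joint_efforts": joint torques, N m; "eef_pos": TCP position; "tcp_rot": TCP orientation; "contact_force": force on the tool from outside, world axes, zero at the start; "wrist_torque": the same for the moment, N m; "opening": opening from 0.0 (shut) to 1.0 (fully open); "finger_force": force on a finger pad.
Only numpy, scipy, OpenCV 4.12 (cv2) and the standard library are available. Lean on these libraries where they do the work, as an engineer would, in place of code of your own. Each camera call takes 0.05 s, during which the arm holds its last target. There are 200 camera calls.

## Task

Open the green oil tin for refilling: swing the red flip-top tab on its cap up and right over to the back, then unscrew the black cap anticlockwise just until it pops free, lift it off and set it top side up on the chopping board with the tab still open. The fitting is light: feel for the moment it comes free and never wrench, press or pull the cap hard against the tin; set the cap down softly and leave the other things alone.

Things in the scene. Friction and masses are not known exactly. Their poses are not given: they have to be found in the camera images.
- tin: Green oil tin, 94 (x) x 124 (y) mm, flat top at z = 120 mm, standing in a low wooden caddy (120 x 150 x 30 mm); fixed. Origin: centre of the caddy's underside, on the neck's axis; z up; -x is the side of the tab's lip. Two 6 mm steel posts on its top at x = -36, y = +-9.5 mm, up to z = 129.5 mm, hold the closed tab's tongue between them, so the cap cannot turn until the tab is up.
- cap: Black ribbed round cap, 56 mm diameter, 28 mm high, about 0.1 kg, loose, held by two inner lugs below ledges of the tin's neck. Origin: centre of its lower rim; z up along its axis. Home: 130 mm above the tin's origin, axes as the tin's. A sprung seal pushes it up with 8 N, so it turns stiffly (0.1 to 0.3 N m); about 1 mm side play, so an off-centre grip loads the neck sideways.
- tab (a joint): Red flip-top tab on the cap: a bar 14 mm wide, 5 mm thick, 78 mm long. 0 = closed flat over the cap, 1.57 = upright, 2.95 = fully back (stop), rad. A stiff hinge (0.12 N m) holds it wherever it is left. 58 mm from the hinge a tongue 10 mm wide, 37 mm long hangs from its underside. Below about 2.2 rad the open tab and its tongue stand in the way of a gripper over the cap.
- tab_hinge (a point): Centre of the tab's hinge axis, fixed on the cap at x = +22 mm, z = 32 mm of the cap's frame (4 mm above the cap's top). Axes as the cap's: the hinge line is y; the closed tab runs to -x.
- tab_lip (a point): Middle of the tab's free end where it is pinched by its two sides (14 mm apart along y): 68 mm from the hinge, 10 mm from the end, 18 mm outside the cap's rim. Axes are those of the tab: x towards the hinge, y along the hinge line, z out of its upper side when closed.
- board: Wooden chopping board, 220 (x) x 300 (y) x 22 mm, fixed; origin at the centre of its underside, upper face at z = 22 mm.
- apple: Red apple, 80 mm, a bystander.
- ramekin: Small blue and white banded bowl, 70 mm wide, 40 mm high, a bystander.
- lemon: Lemon, 83 x 58 mm, a bystander behind the board.
- garlic: Garlic bulb, 53 mm, a bystander at the back.
- vanilla: Small dark-capped bottle, 42 mm diameter, 138 mm high, a bystander behind the board.
- neck (a point): Point on the neck's axis at the height of the cap's rim (tin's z = 130 mm), axes as the tin's. The cap unscrews anticlockwise from above; how far cannot be seen and differs each time: its lugs come clear after 0.45 to 1.3 rad, felt as a push up of about 5 N (1.5 mm pop); 0.15 rad on comes a hard stop. Clear, it lifts off; before, it is held. 20 N or 0.3 N m against ledges or stop strains it.
Mind the look-alikes: they are no part of the job. Of the things shaped like the cap, the black one is meant.

How it is judged:
By the outcome, as a careful person would: the job done as asked, in the order asked, and still so for the second after the job is handed in, with the robot touching nothing.
It also fails if it takes over 72 s, if anything falls off the work surface, if the arm or the gripper's body presses on something with over 40 N, if the wrist force passes 120 N, or if a joint passes its speed limit or range.

## Working session

There is one attempt and no reset: what is moved stays moved. The work goes in short steps, Python scripts to look and compute and a shell command to move; the robot and the scene stay as the last step left them, time stands still between calls to the robot, and variables do not carry over. Pictures are saved under pics/ and viewed, at most 10 in all, crops included, and the job is handed in when it is done.

```bash
ls; mkdir -p pics
cat > h.py <<'E'
import numpy as np, cv2
from scipy.spatial.transform import Rotation as R
from plant import get_state, read_camera, ctrl
def cloud(c):
    h,w=c["range_z"].shape; f=h/2/np.tan(np.radians(c["vfov"]/2))
    u,v=np.meshgrid(np.arange(w),np.arange(h)); z=c["range_z"]
    p=np.stack([(u-c["cx"])/f*z,(v-c["cy"])/f*z,z],-1)
    return p@R.from_quat(c["orientation"]).as_matrix().T+np.array(c["origin"])
E
python3 - <<'E'
from h import *
print(get_state())
for n in("scene","top"):
    c=read_camera(n); cv2.imwrite(f"pics/{n}0.png",c["frame"]); np.savez(f"{n}0.npz",**c)
    print(n,c["vfov"],c["cx"],c["cy"],c["origin"],c["orientation"])
a=cv2.imread("pics/scene0.png");b=cv2.imread("pics/top0.png")
cv2.imwrite("pics/both0.png",cv2.resize(np.vstack([a,b]),(480,600)))
E
```

```text
pics
{'time': 0.0, 'qpos': array([-1.39897833e+00,  2.87201961e-01,  1.57817926e+00, -1.77228766e-05,
        1.27860891e+00, -1.50001597e-01]), 'dq': array([ 0.00080724,  0.00115205, -0.00154171,  0.00092683, -0.00123367,
        0.00040692]), 'joint_efforts': array([-4.13446596e-04, -4.05979908e+01, -2.92629880e+01, -1.94374861e-04,
        5.73181649e-03, -1.08013106e-05]), 'eef_pos': array([ 0.21340663, -0.63968007,  0.22992176]), 'tcp_rot': array([ 9.87080808e-01,  1.60218729e-01, -2.15581068e-05, -1.19857502e-03]), 'contact_force': array([-0.04371752,  0.28217375,  1.81866676]), 'wrist_torque': array([ 0.00429717, -0.00068921,  0.02085667]), 'finger_force': 0.0, 'opening': 1.0000509218006832}
scene 55.41813674075524 322.2564401289562 197.27019795137883 [0.05472671 0.58457095 0.96542619] [-0.30056852  0.88170972 -0.34344468  0.11955034]
top 49.099147472391614 320.923441253215 195.79450907312898 [ 0.29444153 -0.06697897  1.45473686] [-0.69337013  0.71423926 -0.06555764  0.06929887]
```

View pics/scene0.png

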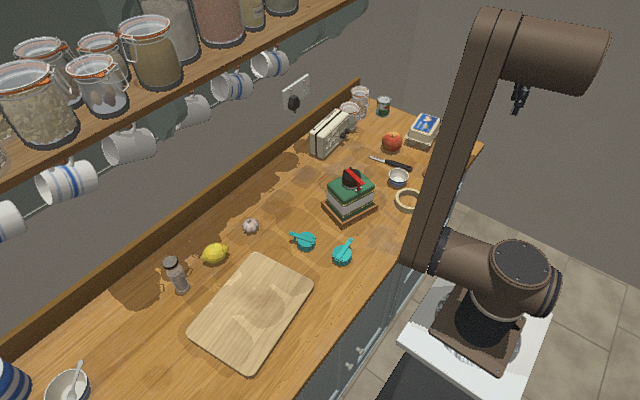

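View pics/top0.png

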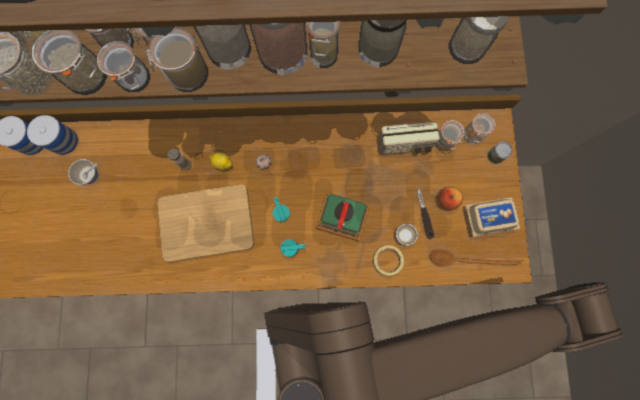

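The scene picture shows the green tin with its black cap and red tab at scene (350,185), and the board at (252,310). In the top view they are at (343,215) and (206,222). Candidates for the cap are the black cap with the red tab on the green tin (top 343,212) and two teal tabbed caps (281,212 and 291,248). Less likely are the jar lid at (501,152) and the vanilla bottle's cap at (177,158). By the description I choose the one on the tin.

Run:
```python
from h import *
for n in("scene","top"):
    c=dict(np.load(f"{n}0.npz")); P=cloud(c); hsv=cv2.cvtColor(c["frame"],cv2.COLOR_BGR2HSV)
    H,S,V=[hsv[...,i].astype(int) for i in range(3)]
    v0,v1,u0,u1=(150,235,315,390) if n=="scene" else (185,245,308,378)
    cr=c["frame"][v0:v1,u0:u1]; cr=cv2.resize(cr,(400,380),interpolation=cv2.INTER_CUBIC)
    out=cr if n=="scene" else np.hstack([out,cr])
    W=np.zeros(H.shape,bool); W[v0:v1,u0:u1]=1
    red=W&((H<6)|(H>174))&(S>170)&(V>90)&(P[...,2]>.1)
    green=W&(H>55)&(H<95)&(S>80)&(abs(P[...,2]-.12)<.006)
    black=W&(V<60)&(abs(P[...,2]-.158)<.006)
    for k,m in(("red",red),("green",green),("black",black)):
        q=P[m]; print(n,k,len(q)); 
        if len(q)<5: continue
        r=cv2.minAreaRect((q[:,:2]*1000).astype(np.float32)); print(q.mean(0).round(4),np.median(q[:,2]).round(4),r)
# board
    D=(abs(P[...,2]-.022)<.005)&(P[...,1]>.1)&(P[...,0]<.75)&(P[...,0]>.3)
    k,l,st,ce=cv2.connectedComponentsWithStats(D.astype(np.uint8)); i=1+st[1:,4].argmax(); q=P[l==i]
    print("board",len(q),np.median(q[:,2]),cv2.minAreaRect((q[:,:2]*1000).astype(np.float32)))
cv2.imwrite("pics/crop0.png",out)
```

```text
scene red 107
[ 0.4799 -0.1175  0.1689] 0.1639 ((268.01629638671875, 206.82830810546875), (55.36285400390625, 865.8308715820312), 33.10953903198242)
scene green 423
[ 0.4955 -0.1124  0.119 ] 0.1191 ((497.8658752441406, -127.75728607177734), (120.3962173461914, 91.58354949951172), 69.76395416259766)
scene black 109
[ 0.4998 -0.1224  0.1574] 0.1576 ((497.57684326171875, -127.68977355957031), (54.72373580932617, 50.3775520324707), 80.49744415283203)
board 8337 0.020169420858121567 ((496.29779052734375, 325.5513916015625), (221.9648895263672, 300.4792175292969), 7.363646507263184)
top red 122
[ 0.4851 -0.127   0.1626] 0.1637 ((484.53955078125, -127.41082763671875), (15.937150001525879, 78.28103637695312), 69.75123596191406)
top green 595
[ 0.4974 -0.1325  0.1192] 0.1192 ((497.9819030761719, -132.03118896484375), (114.99907684326172, 86.79837799072266), 71.00009155273438)
top black 10
[ 0.4975 -0.1148  0.1568] 0.1564 ((504.8853454589844, -123.0447769165039), (23.053098678588867, 53.166080474853516), 43.30079650878906)
board 4695 0.020425143800386403 ((496.44219970703125, 325.1690979003906), (219.99534606933594, 300.8581237792969), 7.289783000946045)
```

View pics/crop0.png

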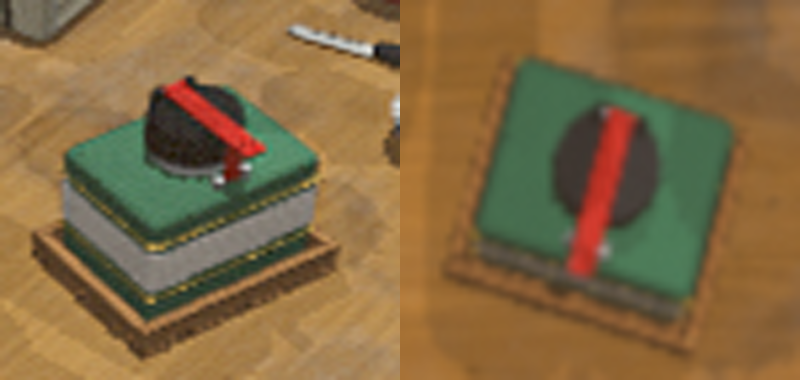

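The crop confirms a black ribbed cap on the green tin, with the red tab lying across it and its tongue between the two posts (left crop near 235,165). The tab closed points toward −x/+y, so the tin's yaw is about −20° and its centre about (0.498, −0.130). I'll move above it for a wrist view.

```bash
python3 -m crank '[[[50,-50,-70],10,0],[[398,-416,-70],38.4,0],[[398,-416,-70],38.4,0],[[398,-416,-70],38.4,0],[[398,-416,-70],38.4,0],[[398,-416,-70],38.4,0],[[398,-416,-70],38.4,0],[[398,-416,-70],38.4,0],[[398,-416,-70],38.4,0],[[398,-416,-70],38.4,0]]' 20
python3 - <<'E'
from h import *
s=get_state(); print(s["eef_pos"],s["tcp_rot"])
E
```

```text
time: 1.1
eef_pos: [0.4209, -0.2002, 0.2953]
tcp_rot: [0.985, -0.174, -0.0, -0.0]
contact_force: [-0.2, -0.4, -0.5]
opening: 0.998
finger_force: 0.0
[ 0.42085541 -0.20018807  0.29527144] [ 9.84821576e-01 -1.73569750e-01 -3.21217693e-05 -6.27064592e-05]
```

```bash
python3 -m crank '[[[5,-45,0],0,0],[[10,-85,0],0,0],[[10,-85,0],0,0],[[10,-85,0],0,0],[[10,-85,0],0,0]]'
python3 - <<'E'
from h import *
s=get_state(); print(s["eef_pos"],s["tcp_rot"],s["contact_force"])
c=read_camera("wrist"); cv2.imwrite("pics/w1.png",c["frame"]); np.savez("w1.npz",**c); print(c["vfov"],c["origin"],c["orientation"])
E
```

```text
time: 1.6
eef_pos: [0.4587, -0.1263, 0.2951]
tcp_rot: [0.985, -0.174, -0.0, 0.0]
contact_force: [-0.3, 0.2, 0.3]
opening: 0.995
finger_force: 0.0
[ 0.45872472 -0.12631752  0.29508491] [ 9.84807255e-01 -1.73650533e-01 -3.90116493e-04  1.03431820e-04] [-0.30227328  0.20415927  0.32547649]
58.013322900547315 [ 0.52916456 -0.15142476  0.4377541 ] [-0.5673981   0.81031291  0.11989112 -0.08413387]
```

View pics/w1.png

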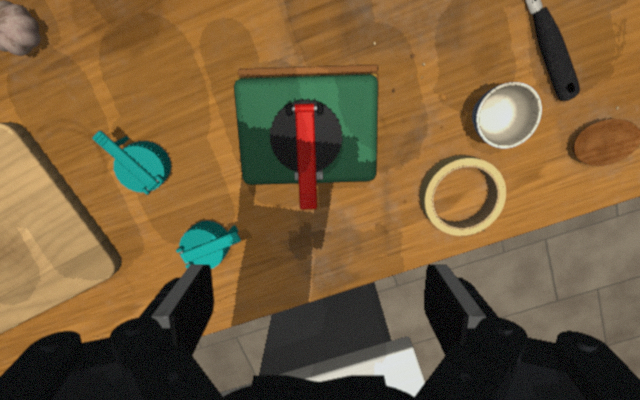

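The wrist view shows the tin at (307,128), the cap's circle at (306,136) and the tab running from (306,105) to (308,208). Next I'll cast these to their known heights.

```bash
cat >> h.py <<'E'
def cast(c,uv,z):
    f=200/np.tan(np.radians(c["vfov"]/2)); uv=np.asarray(uv,float)
    d=np.stack([(uv[:,0]-c["cx"])/f,(uv[:,1]-c["cy"])/f,np.ones(len(uv))],-1)@R.from_quat(c["orientation"]).as_matrix().T
    o=np.array(c["origin"]); return o+d*((z-o[2])/d[:,2])[:,None]
def meas(c,box,zt=.1645,zc=.158,zg=.12):
    u0,u1,v0,v1=box; hsv=cv2.cvtColor(c["frame"],cv2.COLOR_BGR2HSV).astype(int); H,S,V=hsv[...,0],hsv[...,1],hsv[...,2]
    W=np.zeros(H.shape,bool); W[v0:v1,u0:u1]=1
    for k,m,z in(("red",W&((H<6)|(H>174))&(S>150)&(V>80),zt),("green",W&(H>50)&(H<95)&(S>70),zg),("dark",W&(V<70)&(S<120),zc)):
        m=m.astype(np.uint8); n,l,st,ce=cv2.connectedComponentsWithStats(m)
        m=(l==1+st[1:,4].argmax()).astype(np.uint8) if k!="dark" else m
        ct=np.vstack([x.reshape(-1,2) for x in cv2.findContours(m,0,1)[0] if cv2.contourArea(x)>15])
        q=cast(c,ct,z)[:,:2]*1000
        print(k,m.sum(),"rect",np.round(np.hstack([np.ravel(x) for x in cv2.minAreaRect(q.astype(np.float32))]),1),"circle",np.round(np.hstack([np.ravel(x) for x in cv2.minEnclosingCircle(q.astype(np.float32))]),1))
E
python3 - <<'E'
from h import *
c=dict(np.load("w1.npz")); meas(c,(225,390,62,215)); meas(c,(268,345,97,178))
P=cloud(c); print([P[v,u].round(4) for u,v in((307,190),(307,150),(285,140),(325,140),(250,120),(360,120))])
E
```

```text
red 1866 rect [ 487.4 -126.6   14.5   80.7   72. ] circle [ 487.3 -127.    40.6]
green 10079 rect [ 502.4 -131.6  119.7   90.5   71.8] circle [ 502.4 -131.4   71.9]
dark 4196 rect [ 505.6 -133.7  105.5   80.8   71.5] circle [ 504.3 -133.3   63. ]
red 1364 rect [ 499.4 -130.5   14.5   55.4   72. ] circle [ 499.3 -130.5   28.3]
green 1944 rect [ 497.1 -128.1   68.5   69.3   70. ] circle [ 496.4 -127.8   48.2]
dark 3096 rect [ 500.4 -130.2   58.7   59.5   70. ] circle [ 499.2 -125.8   33.9]
[array([ 0.464 , -0.1184,  0.1662]), array([ 0.4931, -0.1293,  0.1657]), array([ 0.5051, -0.1155,  0.1579]), array([ 0.4946, -0.1444,  0.1581]), array([ 0.5281, -0.0885,  0.1199]), array([ 0.4957, -0.1776,  0.12  ])]
```

Run:
```python
from h import *
c=dict(np.load("w1.npz")); P=cloud(c); s=get_state()
T=R.from_quat(s["tcp_rot"]).as_matrix(); L=(P-s["eef_pos"])@T*1000
for u0,u1 in((150,225),(415,490)):
    m=np.zeros(L.shape[:2],bool); m[260:335,u0:u1]=1; m&=(L[...,2]<30)&(c["range_z"]>0)&(L[...,2]>-60)
    q=L[m]; print(len(q)); print(np.percentile(q,[2,25,50,75,98],axis=0).round(1))
```

```text
3565
[[ -8.  -55.9 -57.8]
 [  3.9 -47.2 -45. ]
 [  8.2 -43.8 -35.6]
 [ 11.6 -43.4 -26.5]
 [ 12.8 -43.1 -15.3]]
3630
[[ -8.1  41.6 -58.4]
 [  4.1  42.  -45.3]
 [  8.4  42.4 -35.8]
 [ 11.7  45.8 -26.7]
 [ 12.9  54.5 -15.3]]
```

```bash
python3 -m crank '[[[-5,-8,40],-2,60],[[-5,-8,80],-2,120],[[-5,-8,115],-2,150],[[-5,-8,140],-2,170],[[-5,-8,153],-2,180],[[-5,-8,153],-2,190],[[-5,-8,153],-2,190],[[-5,-8,153],-2,190],[[-5,-8,153],-2,190]]' 20
python3 - <<'E'
from h import *
s=get_state(); print(s["eef_pos"],s["opening"]*85)
c=read_camera("wrist"); cv2.imwrite("pics/w2.png",c["frame"][80:360,160:480]); np.savez("w2.npz",**c)
E
```

```text
time: 2.55
eef_pos: [0.4582, -0.1171, 0.1442]
tcp_rot: [0.988, -0.156, 0.002, 0.001]
contact_force: [0.4, -0.3, 0.4]
opening: 0.259
finger_force: 0.0
[ 0.45817458 -0.11714835  0.144198  ] 22.02273130371781
```

View pics/w2.png

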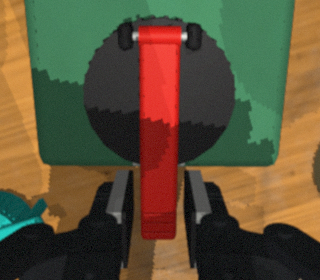

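The tab sits centred between the pads (crop x 141–178, pads at 128 and 190), so I can pinch it.

```bash
python3 -m crank '[[[0,0,0],0,200],[[0,0,0],0,210],[[0,0,0],0,220],[[0,0,0],0,235],[[0,0,0],0,235],[[0,0,0],0,235]]' 20
python3 - <<'E'
from h import *
s=get_state(); print(s["eef_pos"],s["opening"]*85,s["contact_force"])
th=np.arange(0,2.96,.1475); 
for t in th: print(round(t,3),np.round([68*(1-np.cos(t)),-68*np.sin(t)],1))
E
```

```text
time: 3.2
eef_pos: [0.4572, -0.1167, 0.1427]
tcp_rot: [0.988, -0.156, 0.0, 0.0]
contact_force: [-1.3, -0.8, 2.1]
opening: 0.156
finger_force: 21.4
[ 0.45723817 -0.1167287   0.14269013] 13.271068581759852 [-1.29743275 -0.76668497  2.06065911]
0.0 [ 0. -0.]
0.148 [  0.7 -10. ]
0.295 [  2.9 -19.8]
0.442 [  6.5 -29.1]
0.59 [ 11.5 -37.8]
0.737 [ 17.7 -45.7]
0.885 [ 24.9 -52.6]
1.032 [ 33.1 -58.4]
1.18 [ 42.1 -62.9]
1.328 [ 51.6 -66. ]
1.475 [ 61.5 -67.7]
1.622 [ 71.5 -67.9]
1.77 [ 81.5 -66.7]
1.918 [ 91.1 -64. ]
2.065 [100.3 -59.9]
2.212 [108.7 -54.5]
2.36 [116.3 -47.9]
2.508 [122.8 -40.3]
2.655 [128.1 -31.8]
2.802 [132.1 -22.6]
2.95 [134.8 -12.9]
```

```bash
python3 -m crank '[[[0.5,0,-8],0,235],[[2,0,-17],0,235],[[5,0,-25],0,235],[[9,0,-34],0,235],[[15,0,-42],0,235],[[21,0,-49],0,235],[[28,0,-55],0,235],[[28,0,-55],0,235]]'
```

```text
time: 4.0
eef_pos: [0.4851, -0.1258, 0.1988]
tcp_rot: [0.988, -0.156, 0.001, 0.0]
contact_force: [-3.3, -1.5, 0.7]
opening: 0.158
finger_force: 21.6
```

```bash
python3 -m crank '[[[9,0,-5],0,235],[[18,0,-9],0,235],[[28,0,-12],0,235],[[38,0,-13],0,235],[[48,0,-13],0,235],[[58,0,-10.5],0,235],[[67,0,-7],0,235],[[75,0,-2.5],0,235],[[75,0,-2.5],0,235]]'
```

```text
time: 4.9
eef_pos: [0.5581, -0.149, 0.2018]
tcp_rot: [0.988, -0.156, 0.004, 0.0]
contact_force: [-0.6, 0.7, 5.7]
opening: 0.154
finger_force: 19.5
```

```bash
python3 -m crank '[[[7,0,4],0,235],[[13,0,9.5],0,235],[[20,0,17],0,235],[[25,0,25.5],0,235],[[29,0,35],0,235],[[31,0,41.5],0,235],[[31,0,41.5],0,235]]'
python3 - <<'E'
from h import *
c=read_camera("wrist"); cv2.imwrite("pics/w3.png",c["frame"]); s=get_state(); print(s["eef_pos"],s["contact_force"])
E
```

```text
time: 5.6
eef_pos: [0.5906, -0.1599, 0.1622]
tcp_rot: [0.988, -0.156, 0.008, 0.001]
contact_force: [5.5, -2.0, 6.5]
opening: 0.152
finger_force: 23.8
[ 0.59039007 -0.15986383  0.16246823] [ 5.59422712 -2.02512808  5.61390756]
```

View pics/w3.png

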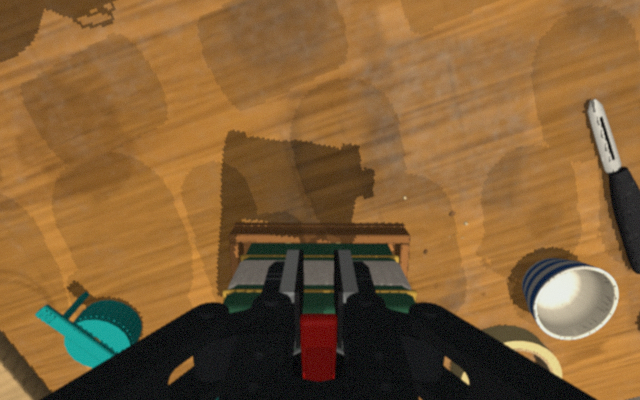

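```bash
python3 -m crank '[[[1,0,1.5],0,235],[[2,0,3],0,235],[[2,0,3],0,235],[[2,0,3],0,235]]'
```

```text
time: 6.05
eef_pos: [0.5915, -0.1601, 0.1592]
tcp_rot: [0.988, -0.156, 0.007, 0.001]
contact_force: [4.6, -1.3, 5.2]
opening: 0.159
finger_force: 24.2
```

```bash
python3 -m crank '[[[0,0,0],0,180],[[0,0,0],0,120],[[0,0,0],0,100],[[0,0,-50],0,60],[[0,0,-100],0,0],[[0,0,-120],0,0],[[-45,0,-120],0,0],[[-90,0,-120],0,0],[[-120,0,-120],0,0],[[-120,0,-120],0,0]]'; python3 -m crank '[[[0,0,0],0,0],[[0,0,0],0,0]]'
python3 - <<'E'
from h import *
c=read_camera("wrist"); cv2.imwrite("pics/w4.png",c["frame"]);np.savez("w4.npz",**c); s=get_state(); print(s["eef_pos"],s["contact_force"],s["tcp_rot"])
P=cloud(c); T=R.from_quat(s["tcp_rot"]).as_matrix(); L=(P-s["eef_pos"])@T*1000
for u0,u1 in((150,225),(415,490)):
    m=np.zeros(L.shape[:2],bool); m[260:335,u0:u1]=1; m&=(L[...,2]<30)&(c["range_z"]>0)&(L[...,2]>-60)
    print(np.percentile(L[m],[2,50,98],axis=0).round(1))
m=(P[...,2]>.17)&(c["range_z"]>0); m[230:]=0
if m.sum(): print("above .17:",m.sum(),np.percentile(P[m],[2,50,98],axis=0).round(4))
E
```

```text
time: 7.05
eef_pos: [0.4697, -0.12, 0.2745]
tcp_rot: [0.988, -0.156, -0.001, -0.0]
contact_force: [0.1, 0.1, -0.3]
opening: 1.002
finger_force: 0.0
time: 7.25
eef_pos: [0.473, -0.1218, 0.2755]
tcp_rot: [0.988, -0.156, 0.0, 0.0]
contact_force: [-0.6, 0.0, 0.4]
opening: 1.002
finger_force: 0.0
[ 0.47311384 -0.12183539  0.27543258] [-1.23566024  0.11697072 -0.11779293] [ 9.87736749e-01 -1.56128439e-01  1.57751588e-04 -2.76154696e-05]
[[ -8.2 -55.6 -57.7]
 [  8.2 -43.4 -35.6]
 [ 12.7 -42.7 -15.5]]
[[ -8.1  41.9 -58.4]
 [  8.3  42.7 -36. ]
 [ 12.8  54.9 -15.6]]
above .17: 2504 [[ 0.535  -0.1628  0.171 ]
 [ 0.5637 -0.1508  0.1934]
 [ 0.5889 -0.1379  0.2241]]
```

View pics/w4.png

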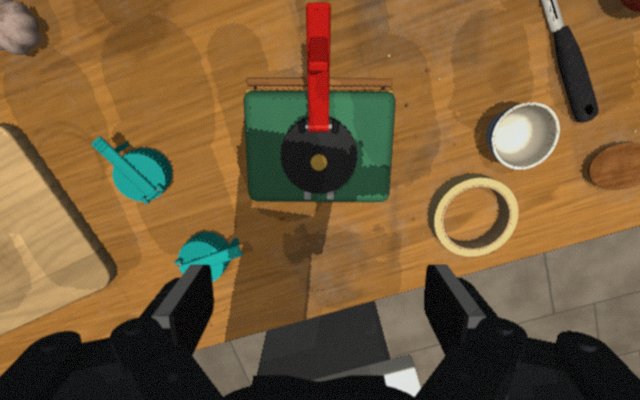

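Run:
```python
from h import *
c=dict(np.load("w4.npz")); P=cloud(c); hsv=cv2.cvtColor(c["frame"],cv2.COLOR_BGR2HSV).astype(int)
m=((hsv[...,0]<6)|(hsv[...,0]>174))&(hsv[...,1]>150)&(hsv[...,2]>80)&(c["range_z"]>0); m[:,:290]=0;m[:,345:]=0;m[135:]=0
a=np.radians(-18); q=P-[.5003,-.1315,0]
x=(q[...,0]*np.cos(a)+q[...,1]*np.sin(a))*1000; y=(-q[...,0]*np.sin(a)+q[...,1]*np.cos(a))*1000
for v in range(2,135,7):
    k=m[v]
    if k.sum(): print(v,k.sum(),np.median(x[v][k]).round(1),np.median(y[v][k]).round(1),(np.median(q[v][k][:,2])*1000).round(1))
# cap circle: dark pixels at z .158 and its edge
d=(c["range_z"]>0)&(abs(P[...,2]-.158)<.004); d[:100]=0;d[200:]=0;d[:,:270]=0;d[:,370:]=0
pts=np.stack([x[d],y[d]],-1).astype(np.float32); print("cap top in tin frame",cv2.minEnclosingCircle(pts),cv2.minAreaRect(pts))
g=(c["range_z"]>0)&(abs(P[...,2]-.12)<.003); g[:70]=0;g[215:]=0;g[:,:230]=0;g[:,410:]=0
print("tin",cv2.minAreaRect(np.stack([x[g],y[g]],-1).astype(np.float32)))
```

```text
9 24 90.0 1.8 197.6
16 23 86.8 1.5 196.2
23 23 83.5 1.5 194.7
30 23 80.1 1.5 193.0
37 23 76.5 1.5 192.9
44 23 71.5 1.5 203.2
51 22 67.1 1.2 211.8
58 22 62.9 1.7 220.0
65 21 59.3 1.4 223.9
72 21 58.2 1.5 181.6
79 22 54.1 1.8 179.8
86 21 50.0 1.5 177.9
93 21 45.7 1.5 175.6
100 21 41.4 1.5 173.6
107 21 36.9 1.5 171.4
114 20 32.2 1.5 168.6
121 20 27.4 1.8 166.5
128 20 22.6 1.1 165.3
cap top in tin frame ((2.106401205062866, 0.8984001278877258), 28.672466278076172) ((1.683053970336914, 1.1932640075683594), (54.605796813964844, 56.68840408325195), 2.7325682640075684)
tin ((1.8599929809570312, 0.7761383056640625), (120.97666931152344, 91.2582778930664), 89.57567596435547)
```

The tab has sprung up a little to about 2.68 rad: its line rises 31 mm over 63 mm behind the cap. I'll press it down gently with shut fingers on its end, beyond the tongue.

```bash
python3 -m crank '[[[45,0,0],0,100],[[90,0,0],0,200],[[126,0,0],0,255],[[126,0,0],0,255],[[126,0,30],0,255],[[126,0,60],0,255],[[126,0,70],0,255],[[126,0,76],0,255],[[126,0,76],0,255],[[126,0,76],0,255]]'; python3 -m crank '[[[0,0,3],0,255],[[0,0,6],0,255],[[0,0,9],0,255],[[0,0,12],0,255],[[0,0,12],0,255],[[0,0,12],0,255]]'
```

```text
time: 8.3
eef_pos: [0.5931, -0.1607, 0.2012]
tcp_rot: [0.988, -0.156, 0.001, 0.0]
contact_force: [-0.3, -0.4, 0.4]
opening: -0.0
finger_force: 0.0
time: 8.9
eef_pos: [0.5921, -0.1603, 0.1873]
tcp_rot: [0.988, -0.156, -0.0, -0.0]
contact_force: [1.1, 0.1, 2.2]
opening: -0.001
finger_force: 0.8
```

```bash
python3 -m crank '[[[0,0,2],0,255],[[0,0,4],0,255],[[0,0,6],0,255],[[0,0,6],0,255],[[0,0,6],0,255]]'; python3 -m crank '[[[0,0,-30],0,255],[[0,0,-70],0,150],[[0,0,-94],0,0],[[-45,0,-94],0,0],[[-90,0,-94],0,0],[[-126,0,-94],0,0],[[-126,0,-94],0,0],[[-126,0,-94],0,0],[[-126,0,-94],0,0]]'
cat > m.py <<'E'
from h import *
import sys
c=read_camera("wrist"); s=get_state(); P=cloud(c); hsv=cv2.cvtColor(c["frame"],cv2.COLOR_BGR2HSV).astype(int)
cv2.imwrite("pics/m%.2f.png"%s["time"],c["frame"])
T=R.from_quat(s["tcp_rot"]).as_matrix(); L=(P-s["eef_pos"])@T*1000
m=((hsv[...,0]<6)|(hsv[...,0]>174))&(hsv[...,1]>150)&(hsv[...,2]>80)&(c["range_z"]>0); m[:,:270]=0;m[:,365:]=0;m[150:]=0
for v in range(5,140,9):
    k=m[v]
    if k.sum(): print(v,np.median(L[v][k][:,0]).round(1),np.median(L[v][k][:,1]).round(1),(np.median(P[v][k][:,2])*1000).round(1))
d=(c["range_z"]>0)&(abs(P[...,2]-.158)<.004); d[:100]=0;d[200:]=0;d[:,:270]=0;d[:,370:]=0
print("cap top, tool axes",cv2.minEnclosingCircle(L[d][:,:2].astype(np.float32)))
print(s["eef_pos"],s["tcp_rot"],s["contact_force"])
E
python3 m.py
```

```text
time: 9.4
eef_pos: [0.5918, -0.1602, 0.1809]
tcp_rot: [0.988, -0.156, -0.001, -0.0]
contact_force: [0.0, 0.2, 0.2]
opening: 0.001
finger_force: 0.5
time: 10.3
eef_pos: [0.4729, -0.1218, 0.2755]
tcp_rot: [0.988, -0.156, -0.0, -0.0]
contact_force: [0.4, -0.3, -0.3]
opening: 0.998
finger_force: 0.0
5 124.3 -0.9 180.3
14 119.7 -0.9 178.9
23 114.9 -0.6 178.4
32 106.6 -0.6 200.7
41 100.5 -0.9 212.8
50 100.2 -0.9 174.9
59 95.0 -0.6 174.1
68 89.7 -0.6 172.7
77 84.3 -0.6 171.3
86 78.8 -0.6 170.2
95 73.2 -0.6 168.8
104 67.4 -0.6 167.4
113 61.4 -0.3 166.5
122 55.4 -0.3 165.3
131 48.6 -0.6 158.1
cap top, tool axes ((31.212316513061523, -0.3139723837375641), 28.603164672851562)
[ 0.47307612 -0.12184535  0.27551821] [ 9.87734079e-01 -1.56145388e-01 -7.24718052e-05 -2.95092632e-05] [ 0.24988847 -0.13540935  0.68718632]
```

The tab is now fully back at about 2.93 rad. Next I'll centre over the cap, pre-turned 30° clockwise so the posts stay clear, then descend and grip lightly.

```bash
python3 -m crank '[[[15,0,0],8,0],[[29.4,0.2,0],16,0],[[29.4,0.2,20],24,0],[[29.4,0.2,60],30,0],[[29.4,0.2,100],30,0],[[29.4,0.2,130],30,0],[[29.4,0.2,151],30,0],[[29.4,0.2,151],30,0],[[29.4,0.2,151],30,0]]' 25; python3 -m crank '[[[0,0,0],0,40],[[0,0,0],0,65],[[0,0,0],0,75],[[0,0,0],0,75],[[0,0,0],0,75]]'
```

```text
time: 11.25
eef_pos: [0.5009, -0.1311, 0.1245]
tcp_rot: [0.914, -0.406, -0.0, 0.0]
contact_force: [-0.1, -0.1, 1.0]
opening: 1.0
finger_force: 0.0
time: 11.75
eef_pos: [0.5004, -0.1308, 0.1249]
tcp_rot: [0.914, -0.406, 0.0, 0.0]
contact_force: [-0.4, -0.4, -0.0]
opening: 0.703
finger_force: 0.0
```

```bash
python3 -m crank '[[[0,0,0],0,80],[[0,0,0],0,83],[[0,0,0],0,86],[[0,0,0],0,86]]'; python3 -m crank '[[[0,0,0],0,90],[[0,0,0],0,96],[[0,0,0],0,105],[[0,0,0],0,105]]' 25; python3 -c "
from h import *
s=get_state();print(s['wrist_torque'],s['contact_force'],s['opening']*85)"
```

```text
time: 12.15
eef_pos: [0.5006, -0.1305, 0.1247]
tcp_rot: [0.914, -0.406, 0.0, -0.0]
contact_force: [1.5, 1.3, 0.7]
opening: 0.665
finger_force: 1.0
time: 12.55
eef_pos: [0.5006, -0.1304, 0.1248]
tcp_rot: [0.914, -0.407, 0.0, -0.0]
contact_force: [1.3, 4.0, 3.1]
opening: 0.653
finger_force: 26.1
[ 0.64560369 -0.19850884  0.05961783] [1.25252752 3.97748153 3.05657629] 55.48057148069225
```

```bash
cat > f.py <<'E'
from h import *
s=get_state();R_=R.from_quat(s['tcp_rot']).as_matrix();print("t%.2f F"%s['time'],s['contact_force'].round(1),'M',s['wrist_torque'].round(2),'z',(s['eef_pos']*1000).round(1),'phi',np.degrees(np.arctan2(R_[1,0],R_[0,0])).round(1))
E
python3 -m crank '[[[-0.3,-0.3,0],-2,105],[[-0.3,-0.3,0],-4,105],[[-0.3,-0.3,0],-6,105],[[-0.3,-0.3,0],-8,105],[[-0.3,-0.3,0],-10,105],[[-0.3,-0.3,0],-10,105]]'>/dev/null; python3 f.py
python3 -m crank '[[[0,0,0],-2,105],[[0,0,0],-4,105],[[0,0,0],-6,105],[[0,0,0],-8,105],[[0,0,0],-10,105],[[0,0,0],-10,105]]'>/dev/null;python3 f.py
```

```text
t13.15 F [0.2 0.4 3.8] M [ 0.17 -0.04  0.11] z [ 500.5 -131.   124.9] phi -37.9
t13.75 F [ 0.1 -0.2  3.4] M [ 0.01 -0.09  0.02] z [ 500.5 -131.   124.8] phi -28.0
```

```bash
python3 -m crank '[[[0,0,0],-1.5,105],[[0,0,0],-3,105],[[0,0,0],-3,105]]'>/dev/null;python3 f.py; python3 -m crank '[[[0,0,0],-1.5,105],[[0,0,0],-3,105],[[0,0,0],-3,105]]'>/dev/null;python3 f.py
```

```text
t14.05 F [ 0.2 -1.1  5.5] M [-0.11 -0.04 -0.01] z [ 500.5 -130.8  124.8] phi -24.9
t14.35 F [ 0.3 -1.   4.7] M [-0.19 -0.04  0.04] z [ 500.5 -130.6  124.8] phi -21.9
```

```bash
python3 -c "
from h import *
c=read_camera('scene');cv2.imwrite('pics/s5.png',cv2.resize(c['frame'][130:260,270:430],(640,520),interpolation=cv2.INTER_CUBIC))"
```

```text
(no output)
```

View pics/s5.png

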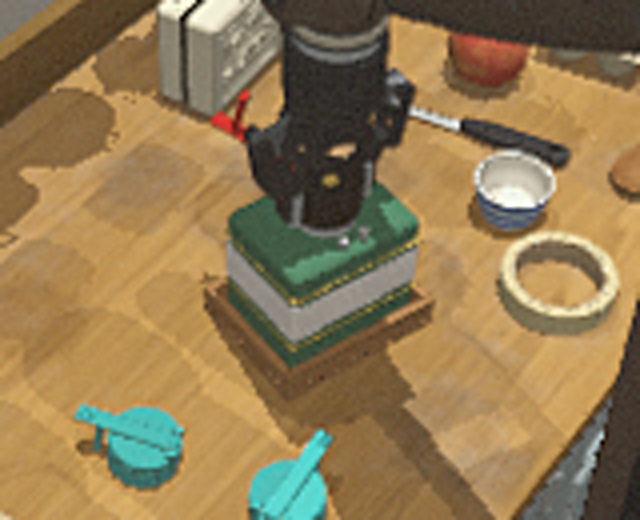

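The picture shows the gripper on the cap, with the open tab at (235,125) turned round with it. I'll keep turning and watch the upward force.

```bash
for i in 1; do :; done; python3 -m crank '[[[0,0,0],-1.5,105],[[0,0,0],-3,105],[[0,0,0],-3,105]]'>/dev/null;python3 f.py; python3 -m crank '[[[0,0,0],-1.5,105],[[0,0,0],-3,105],[[0,0,0],-3,105]]'>/dev/null;python3 f.py
```

```text
t14.70 F [ 0.2 -0.1  4.8] M [-0.1  -0.01  0.04] z [ 500.5 -130.4  124.8] phi -18.9
t15.00 F [-0.3 -0.2  5.6] M [-0.03 -0.01  0.06] z [ 500.5 -130.3  124.8] phi -15.9
```

```bash
python3 - <<'E'
from h import *
c=read_camera("wrist"); P=cloud(c); s=get_state(); hsv=cv2.cvtColor(c["frame"],cv2.COLOR_BGR2HSV).astype(int)
m=((hsv[...,0]<6)|(hsv[...,0]>174))&(hsv[...,1]>150)&(hsv[...,2]>80)&(c["range_z"]>0)&(abs(P[...,2]-.18)<.05)
n,l,st,ce=cv2.connectedComponentsWithStats(m.astype(np.uint8)); m=l==1+st[1:,4].argmax()
T=R.from_quat(s["tcp_rot"]).as_matrix(); L=(P-s["eef_pos"])@T*1000
q=P[m]; print(m.sum(),st[1:,4].max(),q.mean(0)); v=q.mean(0)[:2]-s["eef_pos"][:2]; print("tab azimuth",np.degrees(np.arctan2(v[1],v[0])))
E
python3 -m crank '[[[0,0,0],-1.5,105],[[0,0,0],-3,105],[[0,0,0],-3,105]]'>/dev/null;python3 f.py
```

```text
18092 18092 [ 0.56621734 -0.11534933  0.18076419]
tab azimuth 12.794944263063854
t15.35 F [1.1 0.2 4.7] M [ 0.02 -0.01  0.03] z [ 500.4 -130.2  124.8] phi -12.9
```

```bash
python3 -m crank '[[[0,0,0],-1.5,105],[[0,0,0],-3,105],[[0,0,0],-3,105]]'>/dev/null;python3 f.py; python3 -m crank '[[[0,0,0],-1.5,105],[[0,0,0],-3,105],[[0,0,0],-3,105]]'>/dev/null;python3 f.py
```

```text
t15.65 F [0.8 0.8 5.9] M [0.03 0.   0.03] z [ 500.4 -130.2  124.8] phi -9.9
t15.95 F [-0.1  0.8  6.1] M [0.08 0.01 0.02] z [ 500.4 -130.1  124.8] phi -6.9
```

```bash
python3 -m crank '[[[0,0,0],-1.5,105],[[0,0,0],-1.5,105]]'>/dev/null;python3 f.py
```

```text
t16.15 F [-0.2 -0.3  5.5] M [-0.01  0.04 -0.02] z [ 500.4 -130.1  124.8] phi -5.4
```

```bash
python3 -m crank '[[[0,0,0],-1.5,105],[[0,0,0],-3,105],[[0,0,0],-3,105]]'>/dev/null;python3 f.py; python3 -m crank '[[[0,0,0],-1.5,105],[[0,0,0],-3,105],[[0,0,0],-3,105]]'>/dev/null;python3 f.py
```

```text
t16.45 F [-0.7  0.2  5.1] M [ 0.08  0.04 -0.02] z [ 500.4 -130.1  124.8] phi -2.4
t16.75 F [-0.4 -0.1  6.1] M [ 0.11 -0.03  0.04] z [ 500.4 -130.1  124.8] phi 0.6
```

```bash
python3 -m crank '[[[0,0,0],-1.5,105],[[0,0,0],-3,105],[[0,0,0],-3,105]]'>/dev/null;python3 f.py; python3 -m crank '[[[0,0,0],-1.5,105],[[0,0,0],-3,105],[[0,0,0],-3,105]]'>/dev/null;python3 f.py
```

```text
t17.05 F [-0.7  0.4  6.6] M [0.07 0.02 0.01] z [ 500.4 -130.1  124.8] phi 3.6
t17.35 F [-1.3  0.   5.9] M [0.07 0.03 0.03] z [ 500.4 -130.1  124.8] phi 6.6
```

```bash
python3 -m crank '[[[0,0,0],-1.5,105],[[0,0,0],-3,105],[[0,0,0],-3,105]]'>/dev/null;python3 f.py; python3 -m crank '[[[0,0,0],-1.5,105],[[0,0,0],-3,105],[[0,0,0],-3,105]]'>/dev/null;python3 f.py
```

```text
t17.65 F [-0.8 -0.1  6.4] M [0.06 0.07 0.02] z [ 500.4 -130.1  124.9] phi 9.6
t17.95 F [-1.   0.4  6.6] M [ 0.06  0.1  -0.01] z [ 500.4 -130.1  124.9] phi 12.6
```

```bash
cat > az.py <<'E'
from h import *
c=read_camera("wrist"); P=cloud(c); s=get_state(); hsv=cv2.cvtColor(c["frame"],cv2.COLOR_BGR2HSV).astype(int)
m=((hsv[...,0]<6)|(hsv[...,0]>174))&(hsv[...,1]>150)&(hsv[...,2]>80)&(c["range_z"]>0)&(abs(P[...,2]-.18)<.05)
n,l,st,ce=cv2.connectedComponentsWithStats(m.astype(np.uint8)); m=l==1+st[1:,4].argmax()
q=P[m]; v=q.mean(0)[:2]-s["eef_pos"][:2]; print("tab azimuth",np.degrees(np.arctan2(v[1],v[0])),q.mean(0))
E
python3 az.py; python3 -m crank '[[[0,0,0],-1.5,105],[[0,0,0],-3,105],[[0,0,0],-3,105]]'>/dev/null;python3 f.py; python3 az.py
```

```text
tab azimuth 40.92777552034615 [ 0.551224   -0.08600584  0.1808238 ]
t18.30 F [-0.9  0.4  7.1] M [ 0.12  0.07 -0.  ] z [ 500.4 -130.1  125. ] phi 15.6
tab azimuth 43.90757157111102 [ 0.54889376 -0.08347114  0.18085448]
```

```bash
python3 -m crank '[[[0,0,0],-1.5,105],[[0,0,0],-3,105],[[0,0,0],-3,105]]'>/dev/null;python3 f.py; python3 -m crank '[[[0,0,0],-1.5,105],[[0,0,0],-2.5,105],[[0,0,0],-2.5,105]]'>/dev/null;python3 f.py
```

```text
t18.65 F [-0.4 -0.1  6.8] M [ 0.07  0.1  -0.  ] z [ 500.5 -130.2  125. ] phi 18.6
t18.95 F [-1.5 -0.7  6.9] M [ 0.03  0.3  -0.16] z [ 500.1 -130.   124.9] phi 21.1
```

```bash
python3 az.py; python3 -m crank '[[[0,0,0],0,105],[[0,0,0],0,105]]'; python3 f.py; python3 az.py;  python3 -c "
from h import *
c=read_camera('wrist');cv2.imwrite('pics/w6.png',c['frame'])"
```

```text
tab azimuth 49.18741750675925 [ 0.54408746 -0.07907486  0.18078273]
time: 19.2
eef_pos: [0.5001, -0.13, 0.1249]
tcp_rot: [0.983, 0.183, -0.0, -0.0]
contact_force: [-1.8, 0.6, 6.8]
opening: 0.654
finger_force: 26.4
t19.20 F [-1.8  0.6  6.8] M [ 0.16  0.24 -0.13] z [ 500.1 -130.   124.9] phi 21.1
tab azimuth 49.18650505719805 [ 0.54408648 -0.07909053  0.1807893 ]
```

View pics/w6.png

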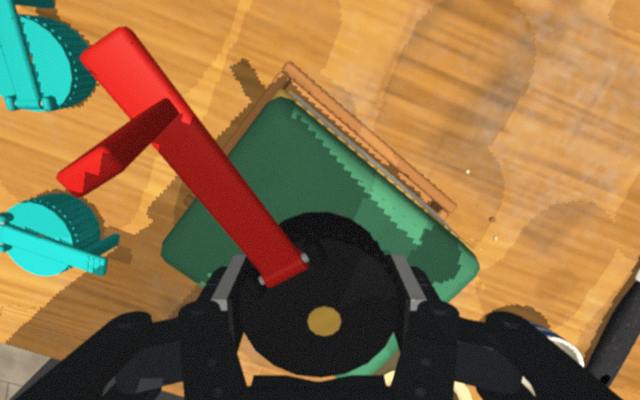

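The view shows the cap held centrally (hub at 323,320) and turned about 69°, with the tab clear of the finger. A resisting moment has appeared, so I'll back off slightly and feel with a small lift.

```bash
python3 -m crank '[[[0,0,0],1,105],[[0,0,0],2,105],[[0,0,0],2,105]]'>/dev/null; python3 f.py; python3 -m crank '[[[0,0,-0.5],0,105],[[0,0,-1],0,105],[[0,0,-1],0,105]]'>/dev/null; python3 f.py
```

```text
t19.60 F [-0.5  0.9  7. ] M [0.09 0.15 0.01] z [ 500.2 -130.   124.9] phi 19.1
t19.90 F [-0.7 -0.2  5.3] M [ 0.08  0.06 -0.01] z [ 500.2 -130.   125.6] phi 19.1
```

```bash
python3 -m crank '[[[0,0,-0.5],0,105],[[0,0,-1],0,105],[[0,0,-1],0,105]]'>/dev/null; python3 f.py;python3 az.py; python3 -m crank '[[[0,0,-0.5],0,105],[[0,0,-1],0,105],[[0,0,-1],0,105]]'>/dev/null; python3 f.py; python3 az.py
```

```text
t20.20 F [ 0.3 -0.4  4.6] M [ 0.12 -0.01 -0.02] z [ 500.2 -130.   126.3] phi 19.1
tab azimuth 47.27437618948068 [ 0.54581487 -0.08059184  0.18215046]
t20.55 F [ 0.2  0.5 -0.5] M [-0.01 -0.07 -0.02] z [ 499.5 -130.   126.4] phi 19.0
tab azimuth 47.23472391847127 [ 0.54527316 -0.08061742  0.18223143]
```

```bash
python3 -m crank '[[[0,0,0],0,105],[[0,0,0],0,105]]'>/dev/null; python3 f.py; python3 -m crank '[[[0,0,-0.5],0,105],[[0,0,-1],0,105],[[0,0,-1],0,105]]'>/dev/null; python3 f.py; python3 az.py
```

```text
t20.80 F [ 0.  -0.2 -0.2] M [-0.02  0.02 -0.04] z [ 499.8 -130.2  127. ] phi 19.0
t21.10 F [-0.6 -0.4 -0.1] M [ 0.05  0.05 -0.04] z [ 500.2 -130.3  128.5] phi 19.0
tab azimuth 47.263787675812175 [ 0.54580233 -0.08086757  0.18428902]
```

The cap comes up with no resistance and the tab rises with the tool, so it is free. I'll lift and carry it.

```bash
python3 -m crank '[[[0,0,-5],0,105],[[0,0,-12],0,105],[[0,0,-25],0,105],[[0,0,-45],0,105],[[0,0,-65],0,105],[[0,0,-75],0,105],[[0,0,-75],0,105]]'; python3 -m crank '[[[3,-10,0],0,105],[[8,-30,0],0,105],[[17,-60,0],0,105],[[28,-100,0],0,105],[[39,-140,0],0,105],[[50,-180,0],0,105],[[62,-220,0],0,105],[[73,-260,0],0,105],[[84,-300,0],0,105],[[95,-340,0],0,105]]';  python3 -m crank '[[[9,-33,0],0,105],[[16,-57,0],0,105],[[21,-75,0],0,105],[[21,-75,0],0,105],[[21,-75,0],0,105],[[21,-75,0],0,105]]'; python3 az.py; python3 f.py
```

```text
time: 21.85
eef_pos: [0.5016, -0.1309, 0.2063]
tcp_rot: [0.986, 0.165, 0.002, 0.002]
contact_force: [0.2, 0.1, -0.9]
opening: 0.652
finger_force: 26.8
time: 22.85
eef_pos: [0.4774, 0.2241, 0.2019]
tcp_rot: [0.986, 0.166, -0.001, 0.0]
contact_force: [0.8, -0.3, -0.6]
opening: 0.65
finger_force: 26.8
time: 23.45
eef_pos: [0.4741, 0.2991, 0.2026]
tcp_rot: [0.986, 0.165, -0.001, 0.0]
contact_force: [0.4, 0.2, -1.0]
opening: 0.648
finger_force: 26.8
tab azimuth 87.79143127421958 [0.47556082 0.33112722 0.2104415 ]
t23.50 F [ 0.2 -0.2 -1.2] M [-0.05  0.01 -0.04] z [474.3 299.  202.9] phi 19.0
```

```bash
python3 -m crank '[[[0,0,30],0,105],[[0,0,70],0,105],[[0,0,110],0,105],[[0,0,140],0,105],[[0,0,160],0,105],[[0,0,172],0,105],[[0,0,178],0,105],[[0,0,180],0,105],[[0,0,180],0,105],[[0,0,180],0,105]]'>/dev/null; python3 f.py; python3 -m crank '[[[0,0,1],0,105],[[0,0,2],0,105],[[0,0,3],0,105],[[0,0,3],0,105]]'>/dev/null; python3 f.py
```

```text
t24.50 F [-0.3 -0.3 -0.5] M [-0.    0.03 -0.02] z [475.6 300.2  24.8] phi 19.0
t24.90 F [-0.2  0.  -1. ] M [-0.08 -0.01 -0.01] z [474.4 299.8  20.3] phi 19.0
```

```bash
python3 -m crank '[[[0,0,0.5],0,105],[[0,0,1],0,105],[[0,0,1.5],0,105],[[0,0,1.5],0,105]]'>/dev/null; python3 f.py; python3 -m crank '[[[0,0,0.5],0,105],[[0,0,1],0,105],[[0,0,1],0,105]]'>/dev/null; python3 f.py
```

```text
t25.30 F [-0.9  0.5 -0.5] M [0.02 0.03 0.01] z [474.5 299.8  18.8] phi 19.0
t25.60 F [ 0.   0.2 -0.7] M [-0.03  0.   -0.05] z [474.5 299.8  17.9] phi 19.0
```

```bash
python3 -m crank '[[[0,0,0.5],0,105],[[0,0,0.8],0,105],[[0,0,0.8],0,105]]'>/dev/null; python3 f.py; python3 -m crank '[[[0,0,0.4],0,105],[[0,0,0.8],0,105],[[0,0,0.8],0,105]]'>/dev/null; python3 f.py
```

```text
t25.90 F [-1.5 -0.9  2.7] M [-0.16  0.29 -0.03] z [474.6 299.8  17.7] phi 19.0
t26.20 F [-3.5 -1.9  8.7] M [-0.34  0.72  0.03] z [474.6 299.9  17.6] phi 19.0
```

```bash
python3 -m crank '[[[0,0,-0.4],0,105],[[0,0,-0.9],0,105],[[0,0,-0.9],0,105]]'>/dev/null; python3 f.py; python3 -m crank '[[[0,0,0],0,92],[[0,0,0],0,86],[[0,0,0],0,80],[[0,0,0],0,70],[[0,0,0],0,50],[[0,0,0],0,0],[[0,0,0],0,0],[[0,0,0],0,0]]'; python3 f.py
```

```text
t26.50 F [-2.5 -1.   5.2] M [-0.23  0.42 -0.03] z [474.7 299.9  17.7] phi 19.0
time: 27.3
eef_pos: [0.4746, 0.2998, 0.0172]
tcp_rot: [0.986, 0.165, -0.0, 0.0]
contact_force: [0.1, -0.3, -0.5]
opening: 1.001
finger_force: 0.0
t27.30 F [ 0.1 -0.3 -0.5] M [ 0.    0.02 -0.04] z [474.6 299.8  17.2] phi 19.0
```

```bash
python3 -m crank '[[[0,0,-10],0,0],[[0,0,-30],0,0],[[0,0,-70],0,0],[[0,0,-120],0,0],[[0,0,-170],0,0],[[-30,40,-220],0,0],[[-40,80,-240],0,0],[[-40,120,-240],0,0],[[-40,120,-240],0,0],[[-40,120,-240],0,0]]'
python3 - <<'E'
from h import *
c=read_camera("scene"); w=read_camera("wrist"); t=read_camera("top")
a=cv2.resize(c["frame"][130:400,150:450],(400,360)); b=cv2.resize(w["frame"],(400,250))
cv2.imwrite("pics/end.png",np.vstack([a,b[:240]]))
P=cloud(w); hsv=cv2.cvtColor(w["frame"],cv2.COLOR_BGR2HSV).astype(int)
m=((hsv[...,0]<6)|(hsv[...,0]>174))&(hsv[...,1]>150)&(P[...,2]>.04)&(P[...,2]<.14)&(P[...,1]>.15)
print("red",m.sum(),np.percentile(P[m],[2,50,98],axis=0).round(3))
d=(np.linalg.norm(P[...,:2]-[.4745,.2998],axis=-1)<.024)&(P[...,2]>.03)&(P[...,2]<.053)
print("cap top",d.sum(),np.percentile(P[d][:,2],[5,50,95]))
E
```

```text
time: 28.3
eef_pos: [0.4762, 0.1724, 0.2583]
tcp_rot: [0.986, 0.164, 0.001, -0.0]
contact_force: [-0.3, 0.3, 0.8]
opening: 1.004
finger_force: 0.0
red 1606 [[0.488 0.314 0.055]
 [0.518 0.347 0.065]
 [0.54  0.373 0.105]]
cap top 1930 [0.04822046 0.04955325 0.0508062 ]
```

View pics/end.png

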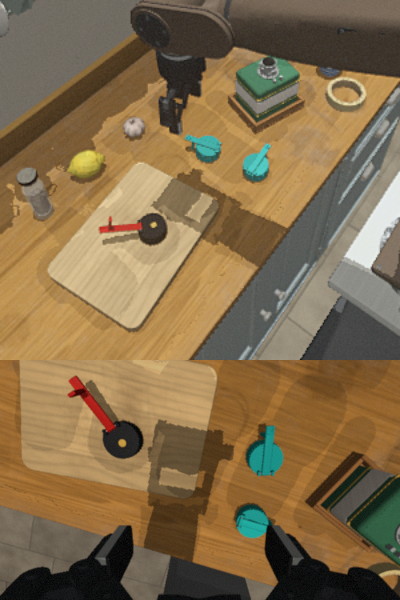

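The picture shows the cap flat and top up on the board (scene crop 152,228; top face at z about 0.050 m). The tab is still open (104,226), the tin's neck is bare and the other things haven't moved. I'll hand it in.

```bash
python3 -m crank '[[[0,0,0],0,0],[[0,0,0],0,0],[[0,0,0],0,0]]' | head -1; python3 -c "
from plant import ctrl; print(ctrl.sign_off())"
```

```text
time: 28.75
the job is handed in; nothing more can be done
None
```

I swung the red tab fully back, unscrewed the black cap about 69° until it came free (I felt this as a light resistance at the end of the turn, not a clear pop), and set it top side up on the board with the tab still open; I handed the job in at about 29 s.

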